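Clear the control unit off the test box and switch the bench on with the isolator key

ROBOT

A 6-joint arm with a two-finger parallel gripper is mounted at the origin on the work surface. World frame = base frame: x ahead of the robot, y to its left, z up, the work surface at z = 0. Lengths are in m, angles in degrees, forces in N, time in s.
With the tool pointing down it reaches from about 0.375 to 0.9 m from the base axis. Payload 3.1 kg.
Tool frame: the origin (TCP) lies between the finger pads; the fingertips stand 11 mm ahead of it and the grasp point (between the pads) lies 8 mm behind it; z points along the fingers, y is the line along which they close (so a half turn about z gives the same grasp; the last joint's range is limited). The gripper opens to 87 mm and grips with 3 to 60 N. Pads are 19 mm wide; open, the fingers measure 117 mm over their backs; the gripper's body (75 mm by 190 mm) begins 51 mm behind the grasp point.
Start: joints at [-84.311, 30.224, 82.088, -0, 67.689, -10.227], TCP at [0.171, -0.601, 0.234] pointing down, gripper open.
Joint ranges: [-176.69, 176.69], [-43.24, 126.21], [12.49, 139.97], [-82, 262], [0, 151.66], [-163.58, 163.58]. Speed limits (degrees/s): [159.86, 159.86, 180, 180, 180, 180].

INTERFACE

Orientations are given as a 3x3 rotation matrix whose columns are the frame's x, y, z axes.
In Python, from rig import bot, viewer, workorder, nets gives the robot as it stands. The module is installed in compiled form; this text tells all that it offers.
- The arm moves only by the tool move_arm, never from a script. Its argument "increments" is a list of rows, each a list of 7 numbers: the shift along the tool's x, y, z normalised to -1 to 1, where 1 is 0.3 m, then the turn, a rotation vector about the tool's x, y, z normalised to -1 to 1, where 1 is pi rad, then the opening, from 0 (shut) to 1 (fully open). In form: [[tx, ty, tz, wx, wy, wz, grip], ...]. A call has 1 to 10 rows; each row is the pose to reach, as a shift and turn from the pose commanded when the call began, along the tool's axes at that moment, turning the shorter way round; what a row does not reach only later rows make up. A row lasts 1/12 s, in which the tool goes at most 41.7 mm and 7.16 degrees, less where a joint would pass 70% of its speed; a pose out of reach is approached as far as the arm can. A call with a number of a shift or a turn outside -1 to 1 is refused whole. A call with a gripper value outside its range is refused whole. The fingers move at their own pace and stop on an object; the grip force is fixed at half the most. Time passes only in rows, so rows that repeat a pose let the fingers close. It gives the time, the measured TCP pose, the force, the opening and the grip force at its end, in the units of the state.
- bot.read_state(): the state, without advancing time (a new reading comes with each control period).
- viewer.capture(name): name is "side" or "top"; returns a dict with "image" (480x640x3 uint8, blue, green, red), "K" (3x3 intrinsics, pixels), "eye" and "orientation" of the camera in the world. Camera axes: x right, y up, looking along -z (the intrinsics and any distortion apply to the point x, -y, -z); pixel columns grow to the right and rows downward; lengths in m; the calibration is good to about 2 mm. A picture is of the moment at which its call begins. There is no depth.
- workorder.hand_in(): hands the job in; it is judged then, once.
Trained networks look in the newest picture that a camera, given by its name, has taken for a name from the list of things; names that differ only in an ending like _2 or _b are one class to them, and where a whole thing is asked for, a point or a joint stands for the part that bears it (a point fixed in the world has none). Each returns a list of dicts, best first, with "conf" (0 to 1); they miss things now and then, are a little off and sometimes report something else, mostly with a low value. They report only what shows in the picture. A call takes as long as a camera call. They do not tell look-alikes from the thing itself.
- nets.find_in(camera, thing): "location" ([column, row] in pixels, amid what is visible of it).
The state is a dict: "time_s": time; "joint_positions": joint angles; "qvel": joint speeds; "tau": joint torques, N m; "position": TCP position; "tcp_rot": TCP orientation; "force": force on the tool from outside, world axes, zero at the start; "moment": the same for the moment, N m; "opening": opening from 0.0 (shut) to 1.0 (fully open); "grasp_force": force on a finger pad.
Only numpy, scipy, OpenCV 4.12 (cv2) and the standard library are available. Lean on these libraries where they do the work, as an engineer would, in place of code of your own. Each camera call takes 0.05 s, during which the arm holds its last target. There are 200 camera calls.

TASK

Somebody left an engine control unit lying on top of the test box, over its key switch: lift it off, lay it down gently (do not drop it) and flat in the middle of the blue mat, and let go. Then take the red isolator key out of its wooden holder, find the keyway in the yellow disc (the disc was left at an unknown angle, so look or feel for it), push the key fully home and turn it clockwise until it stops, its bow in line with the green ON marks. Leave the key in the switch, and do not shift or tip the orange tub, the amber bottle or the brass tin.

Things in the scene. Friction and masses are not known exactly. Their poses are not given: they have to be found in the camera images.
- box: fixed grey test box, 150 (x) by 130 (y) by 55 mm high; origin at the centre of its underside. Flush in the middle of its top is the key switch: a yellow disc 46 mm across with a black keyway, hidden at the start under the control unit. Two green ON marks on the top lie along the box's x axis, either side of the disc. Turned clockwise seen from above, the disc stops hard with its slot along this axis (ON).
- keyway (a point): centre of the keyway's mouth, on the box's top, 55 mm above the table; axes those of the box. Straight slot 16 by 6 mm, over 25 mm deep, in a disc turning about the vertical here (friction 0.1 N m, stays where left). At the start the slot lies anywhere within 0.75 rad either side of the box's y axis; this angle is not reported. It is 0.82 to 2.32 rad of clockwise turn away from the stop.
- ecu_grip (a point): grip point of the control unit, on the axis of its black connector block, 41 mm above its underside; axes those of the unit, z up. The block stands in the middle of the unit, 70 (x) by 36 (y) mm, from 18 to 54 mm above the underside: grip it across its 36 mm.
- mat: fixed blue silicone mat, 230 (x) by 200 (y) by 3 mm thick, lying on the table to one side of the box (left or right varies); origin at the centre of its underside
- holder: fixed wooden block, 60 by 60 by 35 mm high, on the other side of the box from the mat; a slot 28 mm deep in its top holds the key upright; origin at the centre of its underside
- key_grip (a point): point on the key's axis, in its bow, 52 mm above the tip, the place to grip it across its 12 mm; 63 mm above the table in the holder, 83 mm above it when fully home in the switch. Axes those of the key, z up; the key fits either way round (half a turn about z).
- flux_mid (a point): bystander: orange flux tub, 64 mm across, 46 mm high, loose on the table beyond the box; point at half height
- drops_mid (a point): bystander: amber bottle, 28 mm across, 62 mm high, loose on the robot's side of the box; point at half height
- tin_mid (a point): bystander: brass tin, 58 mm across, 24 mm high, loose beside the key holder; point at half height
- ecu: engine control unit (loose, 0.25 to 0.5 kg): flat aluminium tray with a green board, 150 (x) by 110 (y) by 18 mm high, with the black connector block on its middle and small parts up to 10 mm high on the board near its two x ends; origin at the centre of its underside. At the start it lies flat on the box.
- key: red isolator key (loose, 50 g) standing in the holder; origin at its tip. From the tip up: steel blade 24 mm long, 14 (x) by 4 (y) mm, square-ended; round shoulder 26 mm across, 4 mm thick, that rests on the holder, and on the disc when fully home; flat red bow 40 (x) by 12 (y) mm, from 28 to 72 mm above the tip.
Not all that is in view belongs to the job. What is shaped like the ecu but purple is not meant.

How it is judged:
By the outcome, as a careful person would: the job done as asked, in the order asked, and still so for the second after the job is handed in, with the robot touching nothing.
It also fails if it takes over 72 s, if anything falls off the work surface, if the arm or the gripper's body presses on something with over 40 N, if the wrist force passes 120 N, or if a joint passes its speed limit or range.

## Working session

There is one attempt and no reset: what is moved stays moved. The work goes in short steps, Python scripts to look and compute and a tool call to move; the robot and the scene stay as the last step left them, time stands still between calls to the robot, and variables do not carry over. Pictures are saved under pics/ and viewed, at most 10 in all, crops included, and the job is handed in when it is done.

Besides the shell and the picture viewer there is one more tool, called after ">>>" as name(argument=value, ...), one argument or row to a line, values as JSON. move_arm: Moves the arm, as the interface text tells. Its arguments: {"type":"object","properties":{"increments":{"type":"array"}},"required":["increments"]}

```bash
mkdir -p pics
cat > h.py <<'E'
import numpy as np, cv2
from rig import bot, viewer, workorder, nets
def cap(n):
    return viewer.capture(n)
def ray(c,uv):
    K=np.array(c["K"]);R=np.array(c["orientation"]).reshape(3,3)
    p=np.linalg.inv(K)@np.array([uv[0],uv[1],1.0])
    return np.array(c["eye"]),R@np.array([p[0],-p[1],-p[2]])
def at(c,uv,z):
    e,d=ray(c,uv);return e+d*(z-e[2])/d[2]
def proj(c,P):
    K=np.array(c["K"]);R=np.array(c["orientation"]).reshape(3,3)
    q=R.T@(np.array(P)-np.array(c["eye"]));q=np.array([q[0],-q[1],-q[2]]);q=K@q
    return q[:2]/q[2]
E
python3 - <<'E'
from h import *
for n in("top","side"):
    c=cap(n);print(n,{k:np.round(v,4).tolist() if not isinstance(v,str) else v for k,v in c.items() if k!="image"})
    cv2.imwrite(f"pics/{n}0.png",c["image"])
    for t in "box keyway ecu_grip ecu mat holder key_grip key flux_mid drops_mid tin_mid".split():
        print(t,[(np.round(d["location"]).tolist(),round(d["conf"],2)) for d in nets.find_in(n,t)][:4])
s=bot.read_state();print(s)
E
```

```text
top {'K': [[514.1902, 0.0, 320.759], [0.0, 514.1902, 238.0539], [0.0, 0.0, 1.0]], 'eye': [0.4902, -0.0027, 1.0534], 'orientation': [[0.0053, 0.9942, -0.1071], [-0.9999, 0.0036, -0.016], [-0.0156, 0.1072, 0.9941]]}
box [([344.0, 266.0], 0.74)]
keyway [([345.0, 266.0], 0.64)]
ecu_grip [([370.0, 369.0], 0.81), ([422.0, 129.0], 0.78), ([317.0, 249.0], 0.56)]
ecu [([369.0, 368.0], 0.89), ([320.0, 249.0], 0.73), ([422.0, 133.0], 0.62)]
mat [([190.0, 278.0], 0.59), ([466.0, 207.0], 0.22)]
holder [([472.0, 247.0], 0.79)]
key_grip [([479.0, 249.0], 0.53)]
key [([480.0, 250.0], 0.71), ([472.0, 250.0], 0.58)]
flux_mid [([352.0, 191.0], 0.73)]
drops_mid [([309.0, 310.0], 0.44)]
tin_mid [([462.0, 208.0], 0.89)]
side {'K': [[446.7426, 0.0, 321.7463], [0.0, 446.7426, 236.4], [0.0, 0.0, 1.0]], 'eye': [0.5153, -0.598, 0.5399], 'orientation': [[0.99, 0.0778, -0.1177], [-0.1409, 0.583, -0.8002], [0.0063, 0.8088, 0.5881]]}
box [([295.0, 285.0], 0.65)]
keyway [([300.0, 286.0], 0.63)]
ecu_grip [([490.0, 357.0], 0.94), ([168.0, 330.0], 0.85), ([304.0, 251.0], 0.76)]
ecu [([305.0, 248.0], 0.69), ([490.0, 35
[... 386 characters left out ...]
648072e-03,
        6.76903957e+01, -1.02265680e+01]), 'qvel': array([-0.02821207, -0.0496638 , -0.05944356,  0.0260007 , -0.1197573 ,
       -0.08642348]), 'tau': array([-9.27831798e-05, -4.40027368e+01, -1.76984471e+01,  6.34054583e-02,
        5.04822889e-02, -7.09867962e-06]), 'position': array([ 0.17142574, -0.60098557,  0.23353992]), 'tcp_rot': array([[ 9.61652148e-01,  2.74272023e-01, -5.33628291e-05],
       [ 2.74272025e-01, -9.61652148e-01,  4.75595091e-05],
       [-3.82722365e-05, -6.03716353e-05, -9.99999997e-01]]), 'force': array([-0.58588305, -0.00757878, -1.2085997 ]), 'moment': array([ 0.0624047 , -0.02136006, -0.01425768]), 'grasp_force': 0.0, 'opening': 1.0021599879598626}
```

View pics/top0.png

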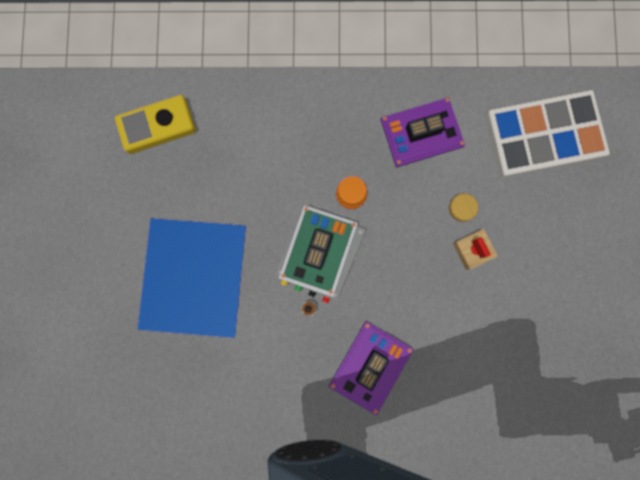

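View pics/side0.png

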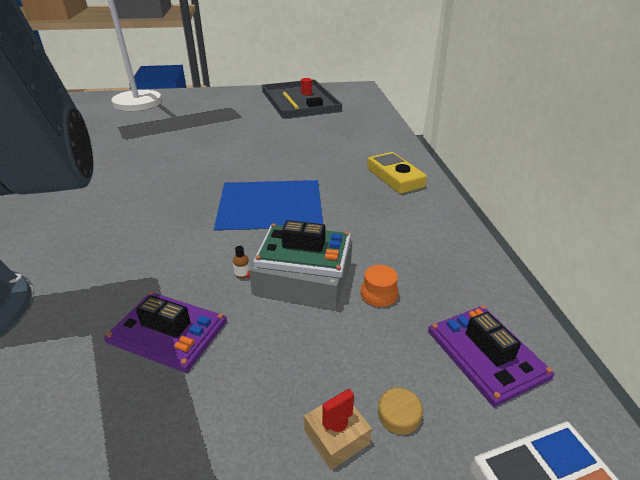

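Top view candidates for the ECU: green (320,249), purple (422,132) and purple (370,368). The green one lies on the box, so it is the one meant. The mat is at (190,278) and the holder with the key at (476,248). The bottle (309,309) and tub (352,191) are close to the box, and the tin is at (464,208). Next I'll confirm with a crop and measure.

```bash
cat >> h.py <<'E'
def mask(im,name):
    hsv=cv2.cvtColor(im,cv2.COLOR_BGR2HSV)
    lo,hi=dict(blue=((100,150,80),(120,255,255)),green=((60,80,40),(90,255,255)),red=((0,190,90),(4,255,255)),wood=((10,60,120),(22,170,255)),
      orange=((5,190,120),(14,255,255)),tin=((16,120,90),(26,255,255)))[name]
    m=cv2.inRange(hsv,lo,hi)
    if name=="red": m|=cv2.inRange(hsv,(174,190,90),(180,255,255))
    return m
def blob(m,near,r=60):
    mm=np.zeros_like(m);cv2.circle(mm,tuple(int(v) for v in near),r,255,-1);m=m&mm
    m=cv2.morphologyEx(m,cv2.MORPH_CLOSE,np.ones((3,3)))
    cs,_=cv2.findContours(m,cv2.RETR_EXTERNAL,cv2.CHAIN_APPROX_NONE)
    return max(cs,key=cv2.contourArea)[:,0,:].astype(np.float32)
def rect(c,cont,z):
    P=np.array([at(c,p,z)[:2] for p in cont],dtype=np.float32)*1000
    (cx,cy),(w,h),a=cv2.minAreaRect(P)
    if w<h: w,h,a=h,w,a+90
    return np.round([cx,cy,w,h,(a+90)%180-90],1)  # a: direction of long axis vs world x, mm
E
python3 - <<'E'
from h import *
T=cap("top");S=cap("side")
for c,n,m in((T,"T",(190,278)),(S,"S",(265,207))):
    print(n,"mat",rect(c,blob(mask(c["image"],"blue"),m,90),.003))
def ht(a,b,zs):  # triangulate
    e1,d1=ray(T,a);e2,d2=ray(S,b)
    A=np.stack([d1,-d2],1);t=np.linalg.lstsq(A,e2-e1,rcond=None)[0]
    p,q=e1+d1*t[0],e2+d2*t[1];return np.round((p+q)/2*1000,1),round(np.linalg.norm(p-q)*1000,1)
print("ecu green",rect(T,blob(mask(T["image"],"green"),(320,249)),.073),rect(S,blob(mask(S["image"],"green"),(304,248)),.073))
print("grip tri",ht((317,249),(304,251),0), "key tri",ht((480,250),(338,412),0))
print("flux",ht((352,191),(380,289),0),"drops",ht((309,310),(239,266),0),"tin",ht((462,208),(399,410),0))
for n,c,uv in(("T",T,(476,248)),("S",S,(338,420))):
    for col in("red","wood"):
        k=blob(mask(c["image"],col),uv,50);print(n,col,cv2.contourArea(k),k.min(0),k.max(0),k.mean(0), rect(c,k,.079 if col=="red" else .035))
a=cv2.resize(T["image"][195:325,260:390],(480,480),interpolation=cv2.INTER_CUBIC)
b=cv2.resize(T["image"][220:280,440:510],(320,274),interpolation=cv2.INTER_CUBIC)
d=cv2.resize(S["image"][380:470,290:380],(320,206+0),interpolation=cv2.INTER_CUBIC)
o=np.zeros((480,800,3),np.uint8);o[:,:480]=a;o[:274,480:]=b;o[274:480,480:]=d
cv2.imwrite("pics/crop1.png",o)
E
```

```text
T mat [522.8 277.8 226.  196.6  -4.3]
S mat [523.9 277.8 229.1 201.   -4.3]
ecu green [573.   18.3 131.4  92.4 -18.4] [574.1  17.1 136.9 100.8 -18.4]
grip tri (array([575.5,  20.6,  56.6]), np.float64(1.2)) key tri (array([ 578.3, -295.5,   55.8]), np.float64(5.6))
flux (array([698.6, -49.4,  15. ]), np.float64(1.2)) drops (array([457.7,  36.6,  22. ]), np.float64(0.9)) tin (array([ 666.5, -274.8,    9.6]), np.float64(2.0))
T red 190.5 [472. 238.] [489. 256.] [479.93878 247.9796 ] [ 576.5 -286.6   35.2   26.5   25.2]
T wood 937.5 [456. 229.] [496. 268.] [476.2243  248.69159] [ 579.9 -293.8   63.5   61.6  -64.8]
S red 891.0 [323. 389.] [353. 431.] [338.02728 410.8    ] [ 578.  -305.6   54.9   33.9   75.5]
S wood 1658.5 [304. 405.] [371. 459.] [338.60464 430.01395] [ 583.2 -301.    73.7   60.6  -64.4]
```

View pics/crop1.png

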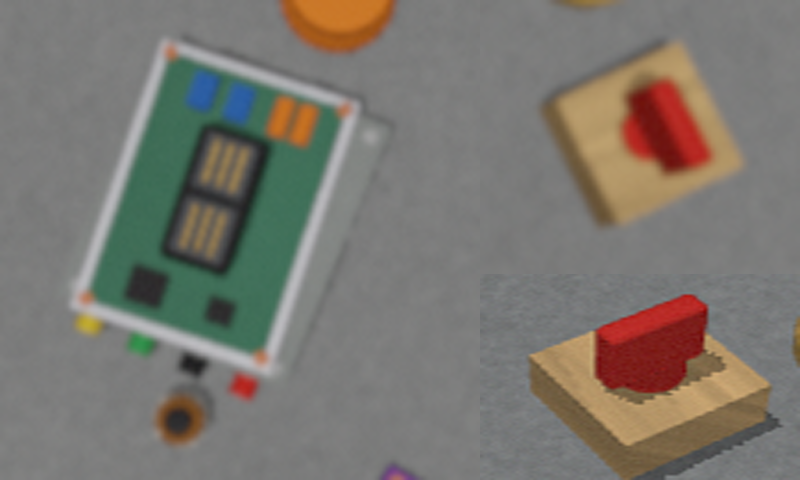

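The crop confirms it: the green unit lies on the box with its block along about -18°. The key's bow lies along about +25°, as the holder does. I'll fit the key and holder silhouettes and plan the first moves.

```bash
cat >> h.py <<'E'
from scipy.optimize import minimize
def boxpts(L,W,z0,z1): return np.array([[a*L/2,b*W/2,z] for a in(-1,1) for b in(-1,1) for z in(z0,z1)])
def cyl(r,z0,z1): return np.array([[r*np.cos(t),r*np.sin(t),z] for t in np.linspace(0,2*np.pi,24) for z in(z0,z1)])
def sil(c,parts,p,up=8):
    m=np.zeros((480*up//1,640*up),np.uint8) if False else None
    R=np.array([[np.cos(p[2]),-np.sin(p[2]),0],[np.sin(p[2]),np.cos(p[2]),0],[0,0,1]])
    return [cv2.convexHull(np.array([proj(c,R@q+[p[0],p[1],0]) for q in P],dtype=np.float32)) for P in parts]
def fit(cams,masks,parts,p0,up=8,r=45):
    """maximise overlap of the model's silhouette with the masks; returns x,y,yaw"""
    data=[]
    for c,m in zip(cams,masks):
        u0=np.round(sil(c,parts,p0)[0].mean(0)[0]).astype(int)-r
        a=cv2.resize(m[u0[1]:u0[1]+2*r,u0[0]:u0[0]+2*r],None,fx=up,fy=up,interpolation=cv2.INTER_LINEAR)>127
        data.append((c,u0,a))
    def cost(p):
        s=0
        for c,u0,a in data:
            b=np.zeros(a.shape,np.uint8)
            for h in sil(c,parts,p): cv2.fillConvexPoly(b,np.round((h[:,0]-u0+.5)*up*16).astype(np.int32),1,cv2.LINE_8,4)
            b=b>0;s+=1-(a&b).sum()/(a|b).sum()
        return s/len(data)
    S=np.array([p0,*(np.array(p0)+np.diag([.004,.004,.08]))])
    o=minimize(cost,p0,method="Nelder-Mead",options=dict(initial_simplex=S,xatol=1e-5,fatol=1e-4))
    return np.round([o.x[0]*1e3,o.x[1]*1e3,np.degrees(o.x[2])],2),round(o.fun,3)
def rows(dp,dyaw,s=None):
    """world shift (m), world yaw (deg) -> tool-axis normalised numbers from the present pose"""
    s=s or bot.read_state();R=s["tcp_rot"]
    return np.round(np.append(R.T@np.array(dp)/.3,[-dyaw/180]),4)
KEYH=[boxpts(.040,.012,.039,.083),cyl(.013,.035,.039)]
E
python3 - <<'E'
from h import *
T=cap("top");S=cap("side")
mr=[cv2.morphologyEx(mask(c["image"],"red"),cv2.MORPH_CLOSE,np.ones((3,3))) for c in(T,S)]
for cs,ms in(([T,S],mr),([T],mr[:1]),([S],mr[1:])): print("key",*fit(cs,ms,KEYH,[.578,-.294,.44]))
mw=[cv2.morphologyEx(mask(c["image"],"wood")|m,cv2.MORPH_CLOSE,np.ones((5,5))) for c,m in zip((T,S),mr)]
H=[boxpts(.06,.06,0,.035)]+KEYH
for cs,ms in(([T,S],mw),([T],mw[:1]),([S],mw[1:])): print("holder",*fit(cs,ms,H,[.578,-.294,.44]))
E
```

```text
key [ 580.94 -294.42   35.29] 0.227
key [ 581.6  -293.19   20.94] 0.323
key [ 580.89 -294.57   35.53] 0.123
holder [ 580.51 -295.09   25.9 ] 0.258
holder [ 581.33 -297.39   27.15] 0.339
holder [ 580.65 -294.55   25.61] 0.172
```

>>> move_arm(
  increments=[
    [0.983,-0.857,0.05,0,0,0.0953,1],
    [0.983,-0.857,0.05,0,0,0.0953,1],
    [0.983,-0.857,0.05,0,0,0.0953,1],
    [0.983,-0.857,0.05,0,0,0.0953,1],
    [0.983,-0.857,0.05,0,0,0.0953,1],
    [0.983,-0.857,0.05,0,0,0.0953,1],
    [0.983,-0.857,0.05,0,0,0.0953,1],
    [0.983,-0.857,0.05,0,0,0.0953,1],
    [0.983,-0.857,0.05,0,0,0.0953,1],
    [0.983,-0.857,0.05,0,0,0.0953,1],
  ],
)

```text
time_s: 2.23
position: [0.3856, -0.2682, 0.2185]
tcp_rot: [[1.0, -0.018, -0.0], [-0.018, -1.0, 0.003], [-0.0, -0.003, -1.0]]
force: [-0.3, 0.4, -0.1]
opening: 1.0
grasp_force: 0.0
```

>>> move_arm(
  increments=[
    [0.609,-0.983,0.06,0,0,0.0953,1],
    [0.609,-0.983,0.06,0,0,0.0953,1],
    [0.609,-0.983,0.06,0,0,0.0953,1],
    [0.609,-0.983,0.06,0,0,0.0953,1],
    [0.609,-0.983,0.06,0,0,0.0953,1],
    [0.609,-0.983,0.06,0,0,0.0953,1],
    [0.609,-0.983,0.06,0,0,0.0953,1],
    [0.609,-0.983,0.06,0,0,0.0953,1],
    [0.609,-0.983,0.06,0,0,0.0953,1],
    [0.609,-0.983,0.06,0,0,0.0953,1],
  ],
)

```text
time_s: 3.07
position: [0.5763, 0.0224, 0.2005]
tcp_rot: [[0.951, -0.31, 0.003], [-0.31, -0.951, 0.001], [0.003, -0.002, -1.0]]
force: [0.2, 0.6, -0.1]
opening: 0.997
grasp_force: 0.0
```

Run:
```python
from h import *
s=bot.read_state();p=s["position"];R=s["tcp_rot"];y=np.degrees(np.arctan2(R[1,0],R[0,0]))
print(s["time_s"],p,y,s["joint_positions"].round(1),s["force"])
print(rows(np.array([.5735,.018,.088])-p,-18.4-y,s))
S=cap("side");cv2.imwrite("pics/side1.png",S["image"])
m=cv2.morphologyEx(mask(S["image"],"blue"),cv2.MORPH_OPEN,np.ones((3,3)))
# key: hue statistics to widen the red mask
hsv=cv2.cvtColor(S["image"],cv2.COLOR_BGR2HSV);print(hsv[395:432:4,324:354:4,:].tolist()[::3])
```

```text
3.0667 [0.57628996 0.02239421 0.20051579] -18.08633235168555 [-8.9 28.8 91.3  0.1 59.8 99.1] [ 0.16330464  0.56961503 -0.09075721]
[-0.0053  0.0177  0.375   0.0017]
[[[110, 6, 131], [90, 4, 133], [95, 12, 130], [0, 86, 143], [1, 205, 195], [1, 203, 195], [1, 204, 195], [1, 210, 182]], [[0, 205, 163], [1, 202, 201], [1, 202, 183], [2, 207, 132], [0, 206, 131], [2, 204, 135], [1, 200, 134], [0, 221, 121]], [[0, 207, 128], [2, 216, 132], [0, 192, 134], [0, 198, 134], [1, 202, 134], [1, 219, 126], [16, 118, 127], [18, 110, 134]], [[18, 109, 189], [20, 100, 125], [21, 99, 126], [2, 192, 137], [7, 166, 126], [18, 109, 210], [18, 107, 210], [18, 109, 197]]]
```

>>> move_arm(
  increments=[
    [0,0,0.1,0,0,0,1],
    [0,0,0.2,0,0,0,1],
    [0,0,0.28,0,0,0,1],
    [0,0,0.34,0,0,0,1],
    [0,0,0.375,0,0,0,1],
    [0,0,0.375,0,0,0,1],
    [0,0,0.375,0,0,0,1],
  ],
)

```text
time_s: 3.7
position: [0.5734, 0.0172, 0.0882]
tcp_rot: [[0.949, -0.316, -0.001], [-0.316, -0.949, -0.0], [-0.0, 0.0, -1.0]]
force: [-0.1, 0.5, 0.6]
opening: 1.003
grasp_force: 0.0
```

>>> move_arm(
  increments=[
    [0,0,0,0,0,0,0],
    [0,0,0,0,0,0,0],
    [0,0,0,0,0,0,0],
    [0,0,0,0,0,0,0],
    [0,0,0,0,0,0,0],
    [0,0,0,0,0,0,0],
    [0,0,0,0,0,0,0],
    [0,0,0,0,0,0,0],
  ],
)

```text
time_s: 4.37
position: [0.5735, 0.018, 0.0881]
tcp_rot: [[0.949, -0.315, -0.0], [-0.315, -0.949, -0.0], [-0.0, 0.0, -1.0]]
force: [0.6, 0.3, 0.5]
opening: 0.482
grasp_force: 0.0
```

>>> move_arm(
  increments=[
    [0,0,0,0,0,0,0],
    [0,0,0,0,0,0,0],
    [0,0,0,0,0,0,0],
    [0,0,0,0,0,0,0],
    [0,0,0,0,0,0,0],
  ],
)

```text
time_s: 4.78
position: [0.5735, 0.018, 0.088]
tcp_rot: [[0.949, -0.315, -0.0], [-0.315, -0.949, 0.0], [-0.0, 0.0, -1.0]]
force: [0.2, 0.4, 0.2]
opening: 0.409
grasp_force: 30.0
```

>>> move_arm(
  increments=[
    [0,0,-0.01,0,0,0,0],
    [0,0,-0.03,0,0,0,0],
    [0,0,-0.07,0,0,0,0],
    [0,0,-0.12,0,0,0,0],
    [0,0,-0.18,0,0,0,0],
    [0,0,-0.24,0,0,0,0],
    [0,0,-0.29,0,0,0,0],
    [0,0,-0.32,0,0,0,0],
    [0,0,-0.33,0,0,0,0],
  ],
)

```text
time_s: 5.53
position: [0.5743, 0.0179, 0.1888]
tcp_rot: [[0.949, -0.315, 0.003], [-0.315, -0.949, -0.0], [0.003, -0.001, -1.0]]
force: [0.0, -0.6, -3.1]
opening: 0.412
grasp_force: 30.0
```

Run:
```python
from h import *
s=bot.read_state();p=s["position"];R=s["tcp_rot"];y=np.degrees(np.arctan2(R[1,0],R[0,0]))
print(s["time_s"],p,y,s["force"],s["moment"],s["opening"],s["grasp_force"])
print(rows(np.array([.5234,.2778,.187])-np.array([.5735,.018,.187]),-4.3+18.4,s))
S=cap("side");cv2.imwrite("pics/side2.png",S["image"])
```

```text
5.5333 [0.57427277 0.0179365  0.18878343] -18.38738691787411 [ 0.04963386 -0.6013591  -3.05214034] [0.06302931 0.00479565 0.0016561 ] 0.4116393942689118 29.998974432237446
[-0.4316 -0.7691 -0.0009 -0.0783]
```

View pics/side2.png

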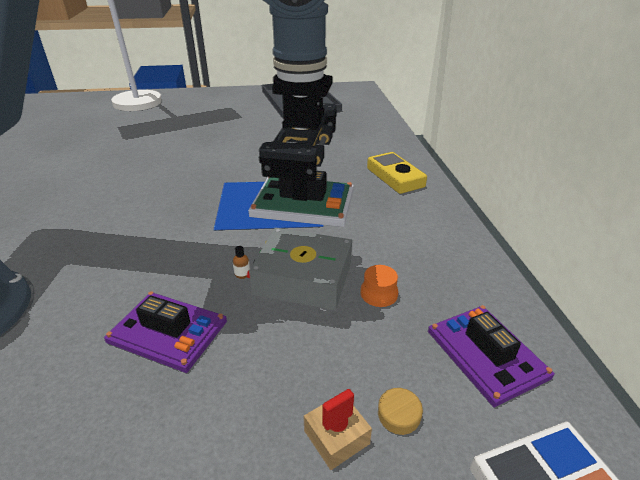

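The unit hangs level and the disc shows at (303,254) in the side view. Carrying the unit to the mat.

>>> move_arm(
  increments=[
    [-0.03,-0.05,0,0,0,-0.0783,0],
    [-0.08,-0.14,0,0,0,-0.0783,0],
    [-0.14,-0.25,0,0,0,-0.0783,0],
    [-0.2,-0.36,0,0,0,-0.0783,0],
    [-0.26,-0.47,0,0,0,-0.0783,0],
    [-0.32,-0.57,0,0,0,-0.0783,0],
    [-0.37,-0.66,0,0,0,-0.0783,0],
    [-0.41,-0.73,0,0,0,-0.0783,0],
    [-0.4316,-0.7691,0,0,0,-0.0783,0],
    [-0.4316,-0.7691,0,0,0,-0.0783,0],
  ],
)

```text
time_s: 6.42
position: [0.522, 0.2802, 0.1859]
tcp_rot: [[0.997, -0.071, -0.002], [-0.071, -0.997, 0.0], [-0.002, -0.0, -1.0]]
force: [-0.2, -0.8, -3.5]
opening: 0.412
grasp_force: 30.0
```

>>> move_arm(
  increments=[
    [0,0,0.03,0,0,0,0],
    [0,0,0.1,0,0,0,0],
    [0,0,0.2,0,0,0,0],
    [0,0,0.3,0,0,0,0],
    [0,0,0.38,0,0,0,0],
    [0,0,0.44,0,0,0,0],
    [0,0,0.47,0,0,0,0],
    [0,0,0.48,0,0,0,0],
    [0,0,0.48,0,0,0,0],
  ],
)

```text
time_s: 7.17
position: [0.5236, 0.2766, 0.0422]
tcp_rot: [[0.997, -0.076, -0.001], [-0.076, -0.997, -0.001], [-0.001, 0.001, -1.0]]
force: [0.1, 1.4, -3.1]
opening: 0.413
grasp_force: 30.0
```

Run:
```python
from h import *
s=bot.read_state();p=s["position"];R=s["tcp_rot"];y=np.degrees(np.arctan2(R[1,0],R[0,0]))
print(s["time_s"],p,y,s["force"],s["opening"],s["joint_positions"].round(1))
T=cap("top")
im=T["image"];hsv=cv2.cvtColor(im,cv2.COLOR_BGR2HSV)
cv2.imwrite("pics/top1.png",im)
# yellow disc & green marks
m=cv2.inRange(hsv,(18,120,80),(32,255,255));k=blob(m,proj(T,[.573,.018,.055]),25);print(cv2.contourArea(k),k.min(0),k.max(0))
print("disc",rect(T,k,.055), cv2.fitEllipse(k))
u=proj(T,[.573,.018,.055]).astype(int);print(u)
c=im[u[1]-30:u[1]+30,u[0]-40:u[0]+40];cv2.imwrite("pics/c2.png",cv2.resize(c,(800,600),interpolation=cv2.INTER_CUBIC))
```

```text
7.1667 [0.52355441 0.27664664 0.0422075 ] -4.373801418740642 [ 0.11042583  1.42490541 -3.06705826] 0.41311468581547217 [ 17.1  43.2  94.4  -0.   42.5 111.4]
375.5 [309. 241.] [331. 262.]
disc [571.4  14.7  42.9  41.  -89.8] ((320.2231140136719, 251.57992553710938), (21.621763229370117, 22.18996810913086), 89.90239715576172)
[318 250]
```

View pics/c2.png

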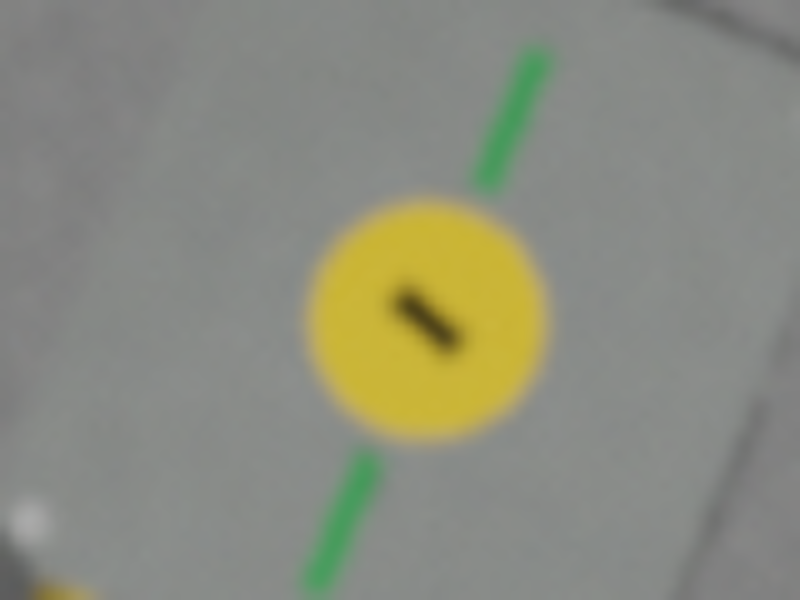

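The top crop shows the disc centre at about (320.3,251.8). The slot lies at about +51° world and the ON marks at about -22°. Now lowering the unit onto the mat slowly.

>>> move_arm(
  increments=[
    [0,0,0.004,0,0,0,0],
    [0,0,0.008,0,0,0,0],
    [0,0,0.012,0,0,0,0],
    [0,0,0.015,0,0,0,0],
    [0,0,0.018,0,0,0,0],
    [0,0,0.02,0,0,0,0],
    [0,0,0.0215,0,0,0,0],
    [0,0,0.0215,0,0,0,0],
  ],
)

```text
time_s: 7.88
position: [0.5234, 0.2778, 0.0365]
tcp_rot: [[0.997, -0.075, -0.0], [-0.075, -0.997, -0.0], [-0.0, 0.0, -1.0]]
force: [-1.0, 0.7, -3.2]
opening: 0.417
grasp_force: 30.0
```

>>> move_arm(
  increments=[
    [0,0,0.001,0,0,0,0],
    [0,0,0.002,0,0,0,0],
    [0,0,0.003,0,0,0,0],
    [0,0,0.003,0,0,0,0],
  ],
)

```text
time_s: 8.22
position: [0.5235, 0.2778, 0.036]
tcp_rot: [[0.997, -0.075, 0.0], [-0.075, -0.997, 0.0], [0.0, -0.0, -1.0]]
force: [-0.8, -0.3, -0.7]
opening: 0.41
grasp_force: 30.0
```

>>> move_arm(
  increments=[
    [0,0,0.001,0,0,0,0],
    [0,0,0.001,0,0,0,0],
    [0,0,0.001,0,0,0,0.5],
    [0,0,0.001,0,0,0,0.7],
    [0,0,0.001,0,0,0,1],
    [0,0,0.001,0,0,0,1],
    [0,0,0.001,0,0,0,1],
    [0,0,0.001,0,0,0,1],
    [0,0,0.001,0,0,0,1],
    [0,0,0.001,0,0,0,1],
  ],
)

```text
time_s: 9.05
position: [0.5235, 0.2778, 0.0353]
tcp_rot: [[0.997, -0.075, -0.0], [-0.075, -0.997, 0.0], [-0.0, -0.0, -1.0]]
force: [-1.0, -0.1, -0.3]
opening: 0.928
grasp_force: 0.0
```

>>> move_arm(
  increments=[
    [0,0,-0.05,0,0,0,1],
    [0,0,-0.15,0,0,0,1],
    [0,0,-0.28,0,0,0,1],
    [0,0,-0.4,0,0,0,1],
    [0,0,-0.5,0,0,0,1],
    [0,0,-0.5,0,0,0,1],
  ],
)

```text
time_s: 9.55
position: [0.5276, 0.2793, 0.1923]
tcp_rot: [[0.997, -0.075, 0.013], [-0.075, -0.997, 0.004], [0.013, -0.005, -1.0]]
force: [0.3, 0.0, 0.6]
opening: 0.998
grasp_force: 0.0
```

Run:
```python
from h import *
s=bot.read_state();print(s["time_s"],s["position"],s["force"],s["opening"])
T=cap("top");S=cap("side")
def rmask(im):
    b,g,r=[im[...,i].astype(float) for i in range(3)]
    return ((r>70)&(g<.42*r)&(b<.42*r)).astype(np.uint8)*255
def wmask(im):
    hsv=cv2.cvtColor(im,cv2.COLOR_BGR2HSV);return cv2.inRange(hsv,(8,45,60),(26,190,255))
ms=[rmask(T["image"]),rmask(S["image"])]
for i,c in enumerate((T,S)):
    near=np.zeros_like(ms[i]);cv2.circle(near,tuple(int(v) for v in proj(c,[.579,-.294,.06])),32,255,-1);ms[i]&=near
for cs,m in(([T,S],ms),([T],ms[:1]),([S],ms[1:])): print("key",*[fit(cs,m,KEYH,[.58,-.294,np.radians(a)]) for a in(26,36)])
# disc, slot, marks at subpixel
def disc(c,p0):
    im=c["image"];hsv=cv2.cvtColor(im,cv2.COLOR_BGR2HSV);u=proj(c,p0)
    k=blob(cv2.inRange(hsv,(18,120,80),(32,255,255)),u,25)
    (cx,cy),_,_=cv2.fitEllipse(k);print("disc px",cx,cy,at(c,(cx,cy),.055)*1e3)
    g=np.zeros(im.shape[:2],np.uint8);cv2.circle(g,tuple(int(v) for v in u),45,255,-1)
    gm=cv2.inRange(hsv,(48,70,50),(85,255,255))&g
    P=np.array([at(c,(x,y),.055)[:2] for y,x in np.argwhere(gm)],np.float32)
    v=cv2.fitLine(P,cv2.DIST_HUBER,0,1e-4,1e-4).ravel();print("marks",len(P),np.degrees(np.arctan2(v[1],v[0])),"mean",P.mean(0)*1e3)
    # slot: dark pixels weighted
    x0,y0=int(round(cx)),int(round(cy));w=im[y0-7:y0+8,x0-7:x0+8].max(2).astype(float)
    wt=np.clip(np.median(w)-w-25,0,None);Y,X=np.mgrid[y0-7:y0+8,x0-7:x0+8]
    wt[(X-cx)**2+(Y-cy)**2>49]=0
    Q=np.array([at(c,(x,y),.055)[:2] for x,y in zip(X.ravel(),Y.ravel())]);ww=wt.ravel()/wt.sum()
    mu=ww@Q;C=((Q-mu)*ww[:,None]).T@(Q-mu);l,V=np.linalg.eigh(C);print("slot",mu*1e3,np.degrees(np.arctan2(V[1,1],V[0,1]))%180,np.sqrt(l)*1e3)
for c in(T,S):
    try: disc(c,[.571,.015,.055])
    except Exception as e: print(e)
b,a=T["image"],S["image"];u=proj(T,[.5234,.2778,.02]).astype(int)
A=cv2.resize(b[u[1]-75:u[1]+75,u[0]-75:u[0]+75],(400,400));u=proj(S,[.58,-.294,.06]).astype(int)
B=cv2.resize(cv2.merge([ms[1]]*3)//3+a//3*2,(640,480))[int((u[1]-60)):int(u[1]+40)] if 0 else cv2.resize(a[u[1]-40:u[1]+40,u[0]-40:u[0]+40],(400,400),interpolation=cv2.INTER_CUBIC)
cv2.imwrite("pics/c3.png",np.hstack([A,B]));cv2.imwrite("pics/side3.png",a)
```

```text
9.55 [0.52759809 0.27926452 0.1923109 ] [0.29865446 0.04861392 0.57195976] 0.9977928981686595
key (array([ 580.84, -294.81,   34.81]), np.float64(0.197)) (array([ 581.02, -294.86,   35.95]), np.float64(0.197))
key (array([ 580.72, -292.42,   23.11]), np.float64(0.28)) (array([ 580.36, -295.06,   36.55]), np.float64(0.287))
key (array([ 580.51, -294.89,   32.33]), np.float64(0.108)) (array([ 581.01, -294.82,   35.56]), np.float64(0.105))
disc px 320.23516845703125 251.60621643066406 [571.14560819  14.26975267  55.        ]
marks 127 -26.258245 mean [551.0739    26.680658]
slot [571.19562991  14.32236797] 49.011030847294734 [1.54286387 4.10930024]
disc px 302.6662902832031 253.66392517089844 [571.93558607  15.34305458  55.        ]
marks 81 -22.447859 mean [571.77734   15.099751]
slot [572.35112543  16.40460413] 50.599961888905575 [1.76844921 4.68811697]
```

View pics/c3.png

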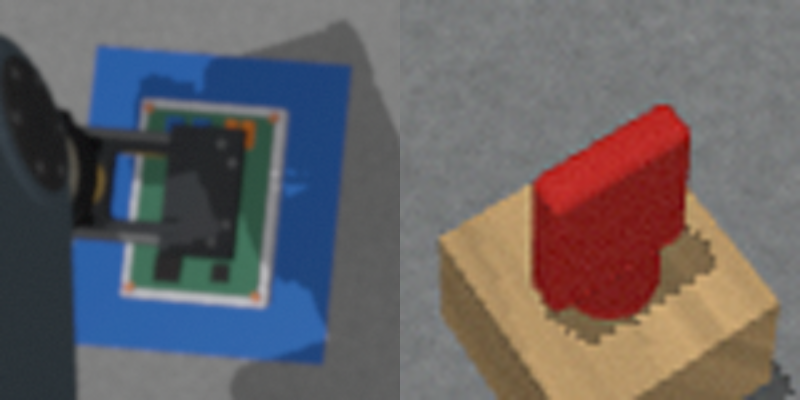

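The unit lies centred on the mat and is released. The right half shows the key with the bow's top face sharp. I'll get the key's yaw from those corners.

Run:
```python
from h import *
T=cap("top");S=cap("side");im=S["image"]
u=proj(S,[.58,-.294,.06]).astype(int)-40
for q in((535,182),(665,103),(690,130),(555,212)): print("bow top",np.round(at(S,u+np.array(q)/5-.5,.083)*1e3,1))
for q in((440,240),(778,302)): print("holder top L,R",np.round(at(S,u+np.array(q)/5-.5,.035)*1e3,1))
# bright (top) face of the bow
b,g,r=[im[...,i].astype(float) for i in range(3)]
m=((r>158)&(g<.42*r)).astype(np.uint8)*255;k=blob(m,proj(S,[.58,-.294,.08]),30)
print(cv2.contourArea(k),rect(S,k,.083))
Y,X=np.nonzero(m[u[1]:u[1]+80,u[0]:u[0]+80]);P=np.array([at(S,(x+u[0],y+u[1]),.083)[:2] for x,y in zip(X,Y)])*1e3
print(len(P),P.mean(0),[np.degrees(np.arctan2(v[1],v[0]))%180 for v in np.linalg.svd(P-P.mean(0),full_matrices=0)[2]],P.std(0))
im=T["image"];b,g,r=[im[...,i].astype(float) for i in range(3)];u=proj(T,[.58,-.294,.083]).astype(int)
sub=im[u[1]-14:u[1]+15,u[0]-14:u[0]+15];r=sub[...,2].astype(int)*(sub[...,1]<.42*sub[...,2]);print(u-14);print('\n'.join(' '.join('%3d'%v for v in row) for row in r[4:25,4:25]))
```

```text
bow top [ 652.6 -312.5   83. ]
bow top [ 689.2 -296.3   83. ]
bow top [ 692.6 -304.2   83. ]
bow top [ 654.9 -320.6   83. ]
holder top L,R [ 639. -295.   35.]
holder top L,R [ 716.1 -322.2   35. ]
227.0 [ 579.8 -296.4   37.7   10.5   25.5]
259 [ 579.62651083 -296.4862339 ] [np.float64(25.600868118765987), np.float64(115.60086811876599)] [9.86693773 5.41282367]
[469 232]
  0   0   0   0   0   0   0   0   0   0   0   0   0   0   0   0   0   0   0   0   0
  0   0   0   0   0   0   0   0   0   0   0   0   0   0   0   0   0   0   0   0   0
  0   0   0   0   0 158 172 179 181   0   0   0   0   0   0   0   0   0   0   0   0
  0   0   0 126 150 171 183 187 186 181   0   0   0   0   0   0   0   0   0   0   0
  0 117 116 125 148 172 187 191 189 184   0   0   0   0   0   0   0   0   0   0   0
117 115 116 121 139 163 182 189 190 186 181   0   0   0   0   0   0   0   0   0   0
119 117 117 118 127 151 175 187 190 189 185   0   0   0   0   0   0   0   0   0   0
123 118 118 117 121 137 163 182 189 190 187 182   0   0   0   0   0   0   0   0   0
130 122 116 117 117 126 151 174 187 191 189 185   0   0
[... 336 characters left out ...]
   0   0   0   0   0   0   0
186 176 154 131 119 116 117 121 138 163 182 189 189 187 185   0   0   0   0   0   0
187 182 166 141 122 117 116 118 128 151 174 186 189 188 186   0   0   0   0   0   0
186 186 176 154 132 118 115 117 121 138 163 181 188 189 187 185   0   0   0   0   0
183 186 183 166 141 123 117 116 118 128 150 173 185 189 188 186   0   0   0   0   0
  0 185 184 174 153 131 118 116 118 120 138 162 181 188 188 186 184   0   0   0   0
  0   0   0   0   0 141 121 116 115 118 127 150 172 184 186 186 183   0   0   0   0
  0   0   0   0   0   0   0 118 116 116 121 138 162 177 183 184   0   0   0   0   0
  0   0   0   0   0   0   0   0 118 120 123 131   0   0   0   0   0   0   0   0   0
```

>>> move_arm(
  increments=[
    [0.05,0.95,0,0,0,-0.1,1],
    [0.05,0.95,0,0,0,-0.1,1],
    [0.05,0.95,0,0,0,-0.1,1],
    [0.05,0.95,0,0,0,-0.1,1],
    [0.05,0.95,0,0,0,-0.1,1],
    [0.05,0.95,0,0,0,-0.1,1],
    [0.05,0.95,0,0,0,-0.1,1],
    [0.05,0.95,0,0,0,-0.1,1],
  ],
)

```text
time_s: 10.42
position: [0.5167, -0.0142, 0.1836]
tcp_rot: [[0.973, 0.23, -0.003], [0.23, -0.973, -0.002], [-0.003, 0.002, -1.0]]
force: [0.4, 0.4, -0.1]
opening: 1.002
grasp_force: 0.0
```

>>> move_arm(
  increments=[
    [-0.024,0.984,0,0,0,-0.066,1],
    [-0.024,0.984,0,0,0,-0.066,1],
    [-0.024,0.984,0,0,0,-0.066,1],
    [-0.024,0.984,0.1,0,0,-0.066,1],
    [-0.024,0.984,0.1,0,0,-0.066,1],
    [-0.024,0.984,0.1,0,0,-0.066,1],
    [-0.024,0.984,0.1,0,0,-0.066,1],
    [-0.024,0.984,0.1,0,0,-0.066,1],
    [-0.024,0.984,0.1,0,0,-0.066,1],
    [-0.024,0.984,0.1,0,0,-0.066,1],
  ],
)

```text
time_s: 11.25
position: [0.5787, -0.2948, 0.1531]
tcp_rot: [[0.902, 0.431, -0.004], [0.431, -0.902, 0.004], [-0.002, -0.005, -1.0]]
force: [-0.6, 0.8, -0.2]
opening: 1.001
grasp_force: 0.0
```

Run:
```python
from h import *
T0=cap("top")
s=bot.read_state();p=s["position"];R=s["tcp_rot"];y=np.degrees(np.arctan2(R[1,0],R[0,0]))
print(s["time_s"],p,y,s["force"])
im=cv2.imread("pics/top0.png");b,g,r=[im[...,i].astype(float) for i in range(3)]
m=((r>160)&(g<.42*r)).astype(np.uint8)*255;k=blob(m,(481,247),16);print(rect(T0,k,.083),cv2.contourArea(k))
im=cv2.imread("pics/side3.png");hsv=cv2.cvtColor(im,cv2.COLOR_BGR2HSV)
S=cap("side")
mk=cv2.morphologyEx(cv2.inRange(hsv,(14,60,160),(24,150,255)),cv2.MORPH_CLOSE,np.ones((3,3)))
print("holder top face",rect(S,blob(mk,proj(S,[.58,-.295,.035]),40),.035))
```

```text
11.3 [ 0.57883794 -0.29383097  0.15378775] 25.60723972937264 [0.41935003 0.14553352 0.05245289]
[ 579.8 -294.1   35.9    7.7   25.1] 66.0
holder top face [ 580.6 -295.2   59.9   59.8  -64.7]
```

>>> move_arm(
  increments=[
    [0.001,-0.0024,0.06,0,0,0,0.6],
    [0.001,-0.0024,0.14,0,0,0,0.6],
    [0.001,-0.0024,0.22,0,0,0,0.6],
    [0.001,-0.0024,0.28,0,0,0,0.6],
    [0.001,-0.0024,0.32,0,0,0,0.6],
    [0.001,-0.0024,0.333,0,0,0,0.6],
    [0.001,-0.0024,0.333,0,0,0,0.6],
    [0.001,-0.0024,0.333,0,0,0,0.6],
  ],
)

```text
time_s: 12.02
position: [0.5806, -0.2949, 0.0564]
tcp_rot: [[0.902, 0.433, 0.001], [0.433, -0.902, -0.001], [0.001, 0.001, -1.0]]
force: [-0.3, -0.5, -0.0]
opening: 0.609
grasp_force: 0.0
```

>>> move_arm(
  increments=[
    [0,0,0,0,0,0,0],
    [0,0,0,0,0,0,0],
    [0,0,0,0,0,0,0],
    [0,0,0,0,0,0,0],
    [0,0,0,0,0,0,0],
    [0,0,0,0,0,0,0],
    [0,0,0,0,0,0,0],
    [0,0,0,0,0,0,0],
    [0,0,0,0,0,0,0],
    [0,0,0,0,0,0,0],
  ],
)

```text
time_s: 12.85
position: [0.58, -0.2954, 0.0555]
tcp_rot: [[0.902, 0.432, 0.0], [0.432, -0.902, -0.0], [-0.0, 0.0, -1.0]]
force: [-0.7, -0.3, 1.5]
opening: 0.136
grasp_force: 30.0
```

>>> move_arm(
  increments=[
    [0,0,-0.01,0,0,0,0],
    [0,0,-0.03,0,0,0,0],
    [0,0,-0.06,0,0,0,0],
    [0,0,-0.1,0,0,0,0],
    [0,0,-0.15,0,0,0,0],
    [0,0,-0.21,0,0,0,0],
    [0,0,-0.28,0,0,0,0],
    [0,0,-0.35,0,0,0,0],
    [0,0,-0.4,0,0,0,0],
    [0,0,-0.4,0,0,0,0],
  ],
)

```text
time_s: 13.68
position: [0.5823, -0.2968, 0.1809]
tcp_rot: [[0.902, 0.432, 0.008], [0.432, -0.902, -0.006], [0.005, 0.008, -1.0]]
force: [-0.2, -0.0, 0.3]
opening: 0.135
grasp_force: 30.0
```

Run:
```python
from h import *
s=bot.read_state();p=s["position"];R=s["tcp_rot"];y=np.degrees(np.arctan2(R[1,0],R[0,0]))
print(s["time_s"],p,y,s["force"],s["opening"],s["joint_positions"].round(1))
print(rows([.5715-.58,.0148/2-.5*-.0-.0+.1476,0],24.4,s))
```

```text
13.6833 [ 0.58231199 -0.29681886  0.18091682] 25.589274161495844 [-0.15950146 -0.02027036  0.320388  ] 0.13496179018157223 [-36.8  35.6  81.    0.   62.9  27.6]
[ 0.1976 -0.4782 -0.0032 -0.1356]
```

>>> move_arm(
  increments=[
    [0.05,-0.1,0,0,0,-0.0683,0],
    [0.1,-0.23,0,0,0,-0.0683,0],
    [0.15,-0.35,0,0,0,-0.0683,0],
    [0.2103,-0.4722,0,0,0,-0.0683,0],
  ],
)

```text
time_s: 14.02
position: [0.5745, -0.139, 0.1752]
tcp_rot: [[0.79, 0.613, -0.001], [0.613, -0.79, 0.0], [-0.001, -0.001, -1.0]]
force: [-0.3, 0.4, -1.3]
opening: 0.132
grasp_force: 30.0
```

>>> move_arm(
  increments=[
    [0.09,-0.12,0,0,0,-0.0683,0],
    [0.18,-0.24,0,0,0,-0.0683,0],
    [0.25,-0.34,0,0,0,-0.0683,0],
    [0.29,-0.395,0,0,0,-0.0683,0],
    [0.3064,-0.4166,0,0,0,-0.0683,0],
    [0.3064,-0.4166,0.08,0,0,-0.0683,0],
    [0.3064,-0.4166,0.15,0,0,-0.0683,0],
    [0.3064,-0.4166,0.2,0,0,-0.0683,0],
    [0.3064,-0.4166,0.2107,0,0,-0.0683,0],
    [0.3064,-0.4166,0.2107,0,0,-0.0683,0],
  ],
)

```text
time_s: 14.85
position: [0.5708, 0.0142, 0.1111]
tcp_rot: [[0.641, 0.767, -0.003], [0.767, -0.641, 0.0], [-0.002, -0.002, -1.0]]
force: [1.0, 0.5, -0.4]
opening: 0.134
grasp_force: 30.0
```

Run:
```python
from h import *
cap("side");cap("side");S=cap("side");T=cap("top");s=bot.read_state();p=s["position"];R=s["tcp_rot"];y=np.degrees(np.arctan2(R[1,0],R[0,0]))
print(s["time_s"],p,y,s["force"],s["joint_positions"].round(1))
u=proj(S,[.5715,.0148,.075]).astype(int);a=cv2.resize(S["image"][u[1]-40:u[1]+40,u[0]-40:u[0]+40],(480,480),interpolation=cv2.INTER_CUBIC)
v=proj(T,[.5715,.0148,.075]).astype(int);b=cv2.resize(T["image"][v[1]-40:v[1]+40,v[0]-27:v[0]+26],(318,480),interpolation=cv2.INTER_CUBIC)
print("crop origin",u-40)
# predicted blade corners for a key centred on the TCP
for n,zz in(("tip",p[2]+.008-.052),("shoulder bottom",p[2]+.008-.028)):
    for d in(-7,7):
        q=p+R@np.array([d/1e3,0,0]);q[2]=zz;w=proj(S,q);print(n,d,w.round(2),((w-(u-40)+.5)*6).round())
print("disc c",((proj(S,[.5715,.0148,.055])-(u-40)+.5)*6).round())
cv2.imwrite("pics/c4.png",np.hstack([a,b]));cv2.imwrite("pics/side4.png",S["image"])
```

```text
15.05 [0.5724763  0.01429742 0.11340383] 50.14188792180255 [ 0.65233732  0.28196657 -0.82632038] [-9.7 35.6 95.7 -0.  48.5 30.1]
crop origin [262 204]
tip -7 [300.63 249.56] [235. 276.]
tip 7 [305.12 245.4 ] [262. 251.]
shoulder bottom -7 [300.32 238.31] [233. 209.]
shoulder bottom 7 [304.9  234.22] [260. 184.]
disc c [246. 302.]
```

View pics/c4.png

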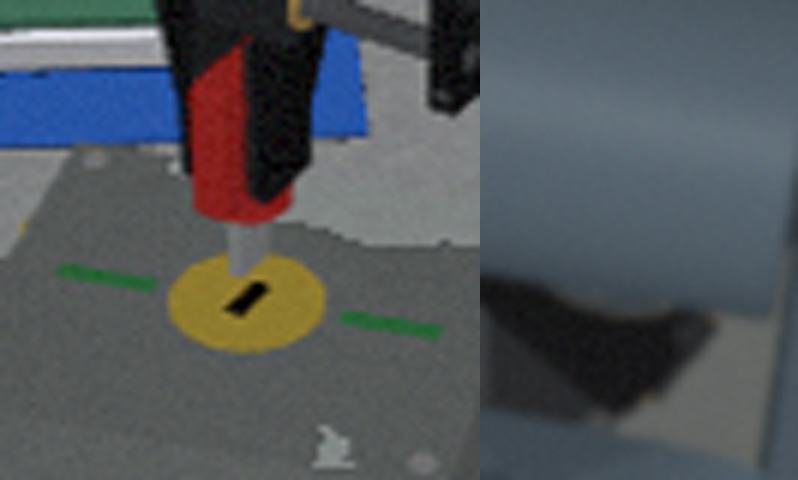

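Side crop: the key hangs upright over the disc, with its blade near (248,265) and the slot centre at (247,299), slot and blade angles matching. I'll refine the offset at subpixel level.

```bash
cat > m.py <<'E'
from h import *
def edge(v,x,lvl):  # subpixel crossings of profile v
    i=np.nonzero((v[:-1]<lvl)!=(v[1:]<lvl))[0];return x[i]+(lvl-v[i])/(v[i+1]-v[i])
Ss=[cap("side") for _ in range(3)];S=Ss[0]
im=np.mean([c["image"].astype(float) for c in Ss],0)
s=bot.read_state();p=s["position"];R=s["tcp_rot"];print(s["time_s"],p.round(5),np.degrees(np.arctan2(R[1,0],R[0,0])).round(2),R[:,2].round(4))
g=im[...,2]-im[...,1]      # red
def silx(c0,off,zs,ax):
    pts=[];
    for z in zs:
        for t in np.linspace(0,2*np.pi,180):pts.append(proj(S,[c0[0]+off[0]+.013*np.cos(t),c0[1]+off[1]+.013*np.sin(t),z]))
    return np.array(pts)
zb=p[2]+.008-.028
P=silx(p,[0,0],[zb,zb+.004],0)
print("pred shoulder cols",P[:,0].min().round(2),P[:,0].max().round(2),"lowest row",P[:,1].max().round(2))
r0=int(round(P[:,1].max()))-4
for r in range(r0-1,r0+2):
    x=np.arange(285,322);e=edge(g[r,x],x,35);print(r,e.round(2),end=" ")
c0=int(P[:,0].mean());y=np.arange(r0-4,r0+12);print("bottom",[edge(g[y,c],y,35).round(2).tolist() for c in(c0-2,c0,c0+2)])
# disc
ye=im[...,2]-im[...,0];up=4
big=cv2.resize(ye.astype(np.float32),None,fx=up,fy=up,interpolation=cv2.INTER_CUBIC)
q=proj(S,[.5715,.0148,.055]);m=(big>45).astype(np.uint8)*255
mm=np.zeros_like(m);cv2.circle(mm,tuple(int(v*up) for v in q),20*up,255,-1);m&=mm
m[:int((q[1]-1)*up)]=0
cs,_=cv2.findContours(m,cv2.RETR_EXTERNAL,cv2.CHAIN_APPROX_NONE);k=max(cs,key=cv2.contourArea)[:,0,:]
k=(k+.5)/up-.5;k=k[k[:,1]>q[1]+.5]
D=np.array([at(S,v,.055)[:2] for v in k])
A=np.c_[2*D,np.ones(len(D))];b=(D**2).sum(1);o=np.linalg.lstsq(A,b,rcond=None)[0];print("\ndisc fit",o[:2]*1e3,"r",np.sqrt(o[2]+o[0]**2+o[1]**2)*1e3)
o=minimize(lambda c:((np.hypot(*(D-c).T)-.023)**2).sum(),o[:2],method="Nelder-Mead",options=dict(xatol=1e-6,fatol=1e-12)).x;print("disc fit r=23",o*1e3)
x0,y0=np.round(q).astype(int);w=im[y0-4:y0+4,x0-6:x0+7].max(2);Y,X=np.mgrid[y0-4:y0+4,x0-6:x0+7]
wt=np.clip(110-w,0,None).ravel();Q=np.array([at(S,v,.055)[:2] for v in zip(X.ravel(),Y.ravel())]);mu=wt@Q/wt.sum()
l,V=np.linalg.eigh(((Q-mu)*wt[:,None]).T@(Q-mu));print("slot",mu*1e3,np.degrees(np.arctan2(V[1,1],V[0,1]))%180)
E
python3 m.py
```

```text
15.2 [0.57214 0.0146  0.11325] 50.16 [ 1.9e-03 -3.0e-04 -1.0e+00]
pred shoulder cols 294.68 310.06 lowest row 240.8
236 [293.55 304.35 306.94 310.57] 237 [293.62 310.24] 238 [294.12 309.53] bottom [[240.44], [240.57], [235.7, 240.58]]

disc fit [571.39089865   8.20153676] r 17.092825895030973
disc fit r=23 [575.44516236  17.93745201]
slot [572.30812203  16.34075183] 50.90548014024894
```

>>> move_arm(
  increments=[
    [0.0012,0.002,0.005,0,0,0,0],
    [0.0012,0.002,0.01,0,0,0,0],
    [0.0012,0.002,0.015,0,0,0,0],
    [0.0012,0.002,0.02,0,0,0,0],
    [0.0012,0.002,0.025,0,0,0,0],
    [0.0012,0.002,0.03,0,0,0,0],
    [0.0012,0.002,0.035,0,0,0,0],
    [0.0012,0.002,0.04,0,0,0,0],
    [0.0012,0.002,0.04,0,0,0,0],
  ],
)

```text
time_s: 15.95
position: [0.572, 0.0148, 0.0999]
tcp_rot: [[0.64, 0.768, -0.001], [0.768, -0.64, 0.0], [-0.0, -0.001, -1.0]]
force: [-0.2, 0.3, -0.8]
opening: 0.136
grasp_force: 30.0
```

>>> move_arm(
  increments=[
    [0,0,0.003,0,0,0,0],
    [0,0,0.006,0,0,0,0],
    [0,0,0.008,0,0,0,0],
    [0,0,0.01,0,0,0,0],
    [0,0,0.01,0,0,0,0],
  ],
)

```text
time_s: 16.37
position: [0.5721, 0.0147, 0.0972]
tcp_rot: [[0.64, 0.768, -0.0], [0.768, -0.64, -0.0], [-0.0, -0.0, -1.0]]
force: [0.2, -0.4, -1.7]
opening: 0.133
grasp_force: 30.0
```

>>> move_arm(
  increments=[
    [0,0,0.003,0,0,0,0],
    [0,0,0.006,0,0,0,0],
    [0,0,0.009,0,0,0,0],
    [0,0,0.009,0,0,0,0],
  ],
)

```text
time_s: 16.7
position: [0.5721, 0.0147, 0.0944]
tcp_rot: [[0.64, 0.768, -0.0], [0.768, -0.64, -0.0], [-0.0, -0.0, -1.0]]
force: [-1.0, -1.3, -0.8]
opening: 0.133
grasp_force: 30.0
```

>>> move_arm(
  increments=[
    [-0.001,0,0.006,0,0,0,0],
    [-0.001,0,0.012,0,0,0,0],
    [-0.001,0,0.018,0,0,0,0],
    [-0.001,0,0.024,0,0,0,0],
    [-0.001,0,0.03,0,0,0,0],
    [-0.001,0,0.036,0,0,0,0],
    [-0.001,0,0.036,0,0,0,0],
  ],
)

```text
time_s: 17.28
position: [0.5718, 0.0146, 0.0833]
tcp_rot: [[0.641, 0.768, -0.001], [0.768, -0.641, 0.0], [-0.0, -0.001, -1.0]]
force: [0.4, -0.1, -0.8]
opening: 0.137
grasp_force: 30.0
```

Sliding in freely; pushing on to the shoulder.

>>> move_arm(
  increments=[
    [0,0,0.005,0,0,0,0],
    [0,0,0.01,0,0,0,0],
    [0,0,0.015,0,0,0,0],
    [0,0,0.019,0,0,0,0],
    [0,0,0.022,0,0,0,0],
    [0,0,0.024,0,0,0,0],
    [0,0,0.026,0,0,0,0],
    [0,0,0.027,0,0,0,0],
    [0,0,0.027,0,0,0,0],
  ],
)

```text
time_s: 18.03
position: [0.572, 0.0145, 0.0756]
tcp_rot: [[0.641, 0.768, -0.0], [0.768, -0.641, 0.0], [-0.0, -0.0, -1.0]]
force: [-0.2, -0.3, 0.2]
opening: 0.138
grasp_force: 30.0
```

>>> move_arm(
  increments=[
    [0,0,0.001,0,0,0,0],
    [0,0,0.002,0,0,0,0],
    [0,0,0.003,0,0,0,0],
    [0,0,0.003,0,0,0,0],
  ],
)

```text
time_s: 18.37
position: [0.5721, 0.0145, 0.0755]
tcp_rot: [[0.641, 0.768, 0.0], [0.768, -0.641, -0.0], [0.0, 0.0, -1.0]]
force: [-2.2, 0.1, 4.5]
opening: 0.133
grasp_force: 30.0
```

>>> move_arm(
  increments=[
    [0,0,0,0,0,0.008,0],
    [0,0,0,0,0,0.022,0],
    [0,0,0,0,0,0.04,0],
    [0,0,0,0,0,0.06,0],
    [0,0,0,0,0,0.08,0],
    [0,0,0,0,0,0.1,0],
    [0,0,0,0,0,0.12,0],
    [0,0,0,0,0,0.14,0],
    [0,0,0,0,0,0.16,0],
    [0,0,0,0,0,0.1667,0],
  ],
)

```text
time_s: 19.2
position: [0.5723, 0.0142, 0.0755]
tcp_rot: [[0.939, 0.344, 0.001], [0.344, -0.939, -0.001], [0.0, 0.001, -1.0]]
force: [-1.0, -0.8, 5.5]
opening: 0.138
grasp_force: 30.0
```

Run:
```python
from rig import bot
s=bot.read_state();print(s["time_s"],s["position"],s["force"],s["moment"],s["joint_positions"].round(1))
```

```text
19.2 [0.57226843 0.01418139 0.07547793] [-1.03560111 -0.83671331  5.52124114] [-0.15645711  0.29619837  0.12175377] [-9.7 39.1 96.8 -0.  44.1 60.2]
```

Turning with about 0.12 N m of friction, as expected. Continuing.

>>> move_arm(
  increments=[
    [0,0,0,0,0,0.015,0],
    [0,0,0,0,0,0.035,0],
    [0,0,0,0,0,0.055,0],
    [0,0,0,0,0,0.075,0],
    [0,0,0,0,0,0.095,0],
    [0,0,0,0,0,0.115,0],
    [0,0,0,0,0,0.135,0],
    [0,0,0,0,0,0.155,0],
    [0,0,0,0,0,0.175,0],
    [0,0,0,0,0,0.185,0],
  ],
)

```text
time_s: 20.03
position: [0.5724, 0.0137, 0.0755]
tcp_rot: [[0.974, -0.228, 0.001], [-0.228, -0.974, -0.001], [0.001, 0.001, -1.0]]
force: [-1.6, -2.6, 4.6]
opening: 0.131
grasp_force: 30.0
```

>>> move_arm(
  increments=[
    [0,0,0,0,0,0.005,0],
    [0,0,0,0,0,0.01,0],
    [0,0,0,0,0,0.016,0],
    [0,0,0,0,0,0.022,0],
    [0,0,0,0,0,0.028,0],
    [0,0,0,0,0,0.032,0],
    [0,0,0,0,0,0.032,0],
  ],
)

```text
time_s: 20.62
position: [0.5724, 0.0136, 0.0755]
tcp_rot: [[0.947, -0.323, 0.001], [-0.323, -0.947, -0.002], [0.001, 0.001, -1.0]]
force: [-1.6, -2.7, 5.3]
opening: 0.135
grasp_force: 30.0
```

Run:
```python
from rig import bot
import numpy as np
s=bot.read_state();R=s["tcp_rot"];print(s["time_s"],s["position"],np.degrees(np.arctan2(R[1,0],R[0,0])),s["force"],s["moment"])
```

```text
20.6167 [0.57236513 0.01362657 0.07546993] -18.818730982025848 [-1.62734852 -2.65597652  5.26039393] [-0.4106744   0.29188373  0.07444389]
```

>>> move_arm(
  increments=[
    [0,0,0,0,0,0.006,0],
    [0,0,0,0,0,0.012,0],
    [0,0,0,0,0,0.018,0],
    [0,0,0,0,0,0.024,0],
    [0,0,0,0,0,0.028,0],
    [0,0,0,0,0,0.028,0],
  ],
)

```text
time_s: 21.12
position: [0.5724, 0.0136, 0.0755]
tcp_rot: [[0.915, -0.404, 0.001], [-0.404, -0.915, -0.002], [0.001, 0.001, -1.0]]
force: [-1.3, -3.6, 4.2]
opening: 0.139
grasp_force: 30.0
```

Run:
```python
from rig import bot
import numpy as np
s=bot.read_state();R=s["tcp_rot"];print(s["time_s"],s["position"],np.degrees(np.arctan2(R[1,0],R[0,0])),s["force"],s["moment"])
```

```text
21.1167 [0.57236541 0.01358747 0.07546928] -23.85189725887583 [-1.25121402 -3.63779201  4.21419473] [-0.49075596  0.27740925  0.08149594]
```

>>> move_arm(
  increments=[
    [0,0,0,0,0,0.005,0],
    [0,0,0,0,0,0.01,0],
    [0,0,0,0,0,0.016,0],
    [0,0,0,0,0,0.016,0],
  ],
)

```text
time_s: 21.45
position: [0.5723, 0.0135, 0.0755]
tcp_rot: [[0.893, -0.45, 0.001], [-0.45, -0.893, -0.002], [0.001, 0.001, -1.0]]
force: [-1.6, -2.8, 5.3]
opening: 0.133
grasp_force: 30.0
```

Run:
```python
from rig import bot
import numpy as np
s=bot.read_state();R=s["tcp_rot"];print(s["time_s"],s["position"],np.degrees(np.arctan2(R[1,0],R[0,0])),s["force"],s["moment"])
```

```text
21.45 [0.57233734 0.01353728 0.07547403] -26.743241955846862 [-1.58168785 -2.77740281  5.30882203] [-0.48784431  0.30411182  0.14700373]
```

>>> move_arm(
  increments=[
    [0,0,0,0,0,0.005,0],
    [0,0,0,0,0,0.01,0],
    [0,0,0,0,0,0.016,0],
    [0,0,0,0,0,0.016,0],
  ],
)

```text
time_s: 21.78
position: [0.5723, 0.0135, 0.0755]
tcp_rot: [[0.869, -0.494, 0.001], [-0.494, -0.869, -0.002], [0.001, 0.001, -1.0]]
force: [-1.2, -3.4, 5.4]
opening: 0.139
grasp_force: 30.0
```

Run:
```python
from rig import bot
import numpy as np
s=bot.read_state();R=s["tcp_rot"];print(s["time_s"],s["position"],np.degrees(np.arctan2(R[1,0],R[0,0])),s["force"],s["moment"])
```

```text
21.7833 [0.57229014 0.01350131 0.0754537 ] -29.623226231401627 [-1.20802074 -3.39816258  5.36359389] [-0.56139427  0.31799936  0.06811752]
```

>>> move_arm(
  increments=[
    [0,0,0,0,0,0.005,0],
    [0,0,0,0,0,0.01,0],
    [0,0,0,0,0,0.014,0],
    [0,0,0,0,0,0.014,0],
  ],
)

```text
time_s: 22.12
position: [0.5723, 0.0135, 0.0755]
tcp_rot: [[0.847, -0.532, 0.001], [-0.532, -0.847, -0.002], [0.002, 0.001, -1.0]]
force: [-1.4, -3.3, 6.1]
opening: 0.135
grasp_force: 30.0
```

Run:
```python
from rig import bot,viewer
import numpy as np
for i in range(3):
    s=bot.read_state();R=s["tcp_rot"];print(s["time_s"],s["position"],np.degrees(np.arctan2(R[1,0],R[0,0])),s["force"],s["moment"]);viewer.capture("side")
```

```text
22.1167 [0.57231965 0.01349052 0.07547628] -32.128018637770914 [-1.42134718 -3.33504583  6.09360171] [-0.54007973  0.30899426  0.04312813]
22.1667 [0.57227122 0.01349602 0.07544636] -32.10910957463322 [-1.50085499 -2.58968155  4.90749281] [-0.51616409  0.34788642  0.06517405]
22.2167 [0.57230256 0.01348222 0.07548024] -32.11059728962355 [-1.56641736 -3.39904278  5.06362195] [-0.56478854  0.28406118  0.12773523]
```

>>> move_arm(
  increments=[
    [0,0,0,0,0,0.005,0],
    [0,0,0,0,0,0.01,0],
    [0,0,0,0,0,0.015,0],
    [0,0,0,0,0,0.015,0],
  ],
)

```text
time_s: 22.6
position: [0.5722, 0.0135, 0.0755]
tcp_rot: [[0.821, -0.571, 0.001], [-0.571, -0.821, -0.002], [0.002, 0.001, -1.0]]
force: [-1.8, -3.7, 5.9]
opening: 0.137
grasp_force: 30.0
```

Run:
```python
from h import *
M=[]
for i in range(3):
    S=cap("side");s=bot.read_state();R=s["tcp_rot"];M.append(s["moment"])
print(s["time_s"],s["position"],np.degrees(np.arctan2(R[1,0],R[0,0])),s["force"],np.mean(M,0))
u=proj(S,[.5715,.0148,.06]).astype(int)
cv2.imwrite("pics/c5.png",cv2.resize(S["image"][u[1]-40:u[1]+40,u[0]-50:u[0]+50],(800,640)[:2] if 0 else (750,600),interpolation=cv2.INTER_CUBIC))
```

```text
22.75 [0.57225694 0.01349026 0.075476  ] -34.76803990604932 [-1.62968101 -3.06977991  4.99412322] [-0.48582815  0.3528442   0.20493377]
```

View pics/c5.png

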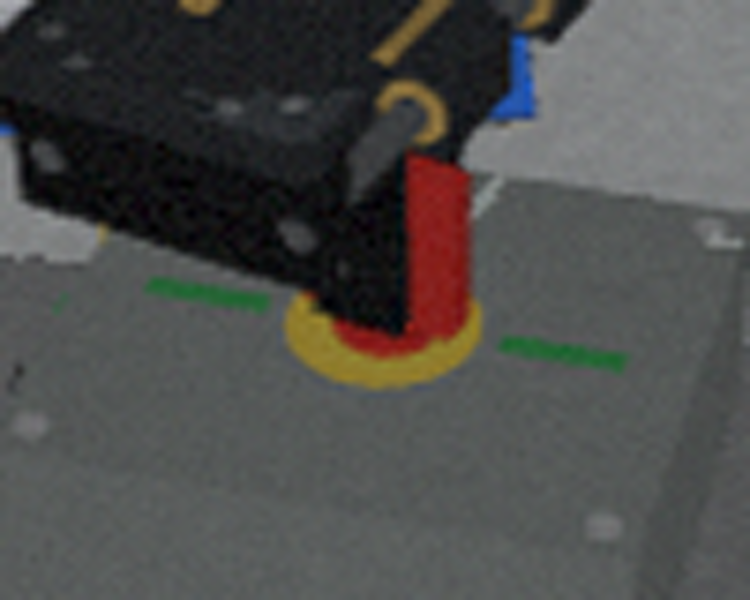

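The key is fully seated and past the marks by the blade's play. The moment is rising to 0.20 N m, so I'll push a little more to confirm the stop.

>>> move_arm(
  increments=[
    [0,0,0,0,0,0.005,0],
    [0,0,0,0,0,0.01,0],
    [0,0,0,0,0,0.015,0],
    [0,0,0,0,0,0.015,0],
  ],
)

```text
time_s: 23.08
position: [0.5723, 0.0135, 0.0755]
tcp_rot: [[0.794, -0.608, 0.001], [-0.608, -0.794, -0.002], [0.002, 0.001, -1.0]]
force: [-1.8, -3.1, 5.3]
opening: 0.137
grasp_force: 30.0
```

Run:
```python
from h import *
M=[]
for i in range(4):
    S=cap("top");s=bot.read_state();R=s["tcp_rot"];M.append(s["moment"])
print(s["time_s"],s["position"],np.degrees(np.arctan2(R[1,0],R[0,0])),s["force"],np.mean(M,0),s["opening"],s["joint_positions"][5])
```

```text
23.2833 [0.57225712 0.01347819 0.07548939] -37.38922952025332 [-2.26127501 -2.78404742  3.65733504] [-0.47245211  0.3476234   0.45193139] 0.13633198507368055 117.74876445262021
```

The moment climbed to 0.45 N m, so the disc is on its hard stop. I'll ease back within the blade's play so the bow lines up with the marks, relieve the downward push, release and check.

>>> move_arm(
  increments=[
    [0,0,-0.002,0,0,-0.015,0],
    [0,0,-0.002,0,0,-0.03,0],
    [0,0,-0.002,0,0,-0.045,0],
    [0,0,-0.002,0,0,-0.06,0],
    [0,0,-0.002,0,0,-0.07,0],
    [0,0,-0.002,0,0,-0.075,0],
    [0,0,-0.002,0,0,-0.075,0],
  ],
)

```text
time_s: 23.87
position: [0.5726, 0.0141, 0.0755]
tcp_rot: [[0.913, -0.408, 0.001], [-0.408, -0.913, -0.001], [0.001, 0.0, -1.0]]
force: [0.4, -1.3, 0.4]
opening: 0.138
grasp_force: 30.0
```

Run:
```python
from h import *
M=[];F=[]
for i in range(4):
    S=cap("side");s=bot.read_state();R=s["tcp_rot"];M.append(s["moment"]);F.append(s["force"])
print(s["time_s"],s["position"],np.degrees(np.arctan2(R[1,0],R[0,0])),np.mean(F,0),np.mean(M,0))
```

```text
24.0667 [0.57259817 0.01412904 0.07551606] -24.121241295850826 [ 0.8538316  -2.12570029  0.93845668] [-0.37846138 -0.14430439  0.00917006]
```

>>> move_arm(
  increments=[
    [0,0,0,0,0,0,0.3],
    [0,0,0,0,0,0,0.5],
    [0,0,0,0,0,0,0.5],
    [0,0,0,0,0,0,0.5],
    [0,0,0,0,0,0,0.5],
    [0,0,0,0,0,0,0.5],
    [0,0,0,0,0,0,0.5],
  ],
)

```text
time_s: 24.65
position: [0.5719, 0.0146, 0.0753]
tcp_rot: [[0.913, -0.409, -0.0], [-0.409, -0.913, 0.0], [-0.0, -0.0, -1.0]]
force: [-0.0, 0.4, -0.9]
opening: 0.484
grasp_force: 0.0
```

>>> move_arm(
  increments=[
    [0,0,-0.04,0,0,0,0.5],
    [0,0,-0.12,0,0,0,0.5],
    [0,0,-0.22,0,0,0,0.5],
    [0,0,-0.34,0,0,0,0.5],
    [0,0,-0.45,0,0,0,0.5],
    [0,0,-0.5,0,0,0,0.5],
    [0,0,-0.5,0,0,0,0.5],
  ],
)

```text
time_s: 25.23
position: [0.5749, 0.0142, 0.2309]
tcp_rot: [[0.913, -0.408, 0.011], [-0.408, -0.913, -0.002], [0.01, -0.003, -1.0]]
force: [0.6, 0.4, 0.2]
opening: 0.504
grasp_force: 0.0
```

Run:
```python
from h import *
S=cap("side");s=bot.read_state();print(s["time_s"],s["position"],s["opening"])
im=S["image"];cv2.imwrite("pics/side6.png",im)
b,g,r=[im[...,i].astype(float) for i in range(3)];q=proj(S,[.572,.0145,.103])
m=((g<.45*r)&(r>55)).astype(np.uint8)*255
K=[boxpts(.040,.012,.059,.103),cyl(.013,.055,.059)]
k=blob(m,proj(S,[.572,.0145,.08]),35);mm=np.zeros_like(m);cv2.drawContours(mm,[k.astype(np.int32)],0,255,-1)
print("sil",fit([S],[mm],K,[.572,.0145,np.radians(-24)]),fit([S],[mm],K,[.572,.0145,np.radians(-18)]))
u=proj(S,[.572,.0145,.08]).astype(int);print(u)
vals=r[mm>0];print(np.percentile(vals,[5,25,50,75,95]))
th=(np.percentile(vals,30)+np.percentile(vals,95))/2
k2=blob(((r>th)&(mm>0)).astype(np.uint8)*255,q,30);print("top face",th,rect(S,k2,.103),cv2.contourArea(k2))
hsv=cv2.cvtColor(im,cv2.COLOR_BGR2HSV);gm=cv2.inRange(hsv,(48,70,40),(85,255,255));G=np.zeros_like(gm);cv2.circle(G,tuple(int(v) for v in proj(S,[.572,.0145,.055])),38,255,-1)
P=np.array([at(S,(x,y),.055)[:2] for y,x in np.argwhere(gm&G)],np.float32);v=cv2.fitLine(P,cv2.DIST_HUBER,0,1e-4,1e-4).ravel();print("marks",len(P),np.degrees(np.arctan2(v[1],v[0])),P.mean(0)*1e3)
cv2.imwrite("pics/c6.png",cv2.resize(im[u[1]-40:u[1]+40,u[0]-50:u[0]+50],(750,600),interpolation=cv2.INTER_CUBIC))
```

```text
25.2833 [0.57327997 0.01434562 0.22830354] 0.5001239964908586
sil (array([573.11,  16.99, -41.65]), np.float64(0.102)) (array([572.98,  16.89,  -7.48]), np.float64(0.12))
[302 242]
[124. 132. 136. 138. 141.]
top face 137.0 [567.3 -13.5  58.8  35.9  78.6] 254.0
marks 83 -22.767246 [574.66016   14.050168]
```

View pics/c6.png

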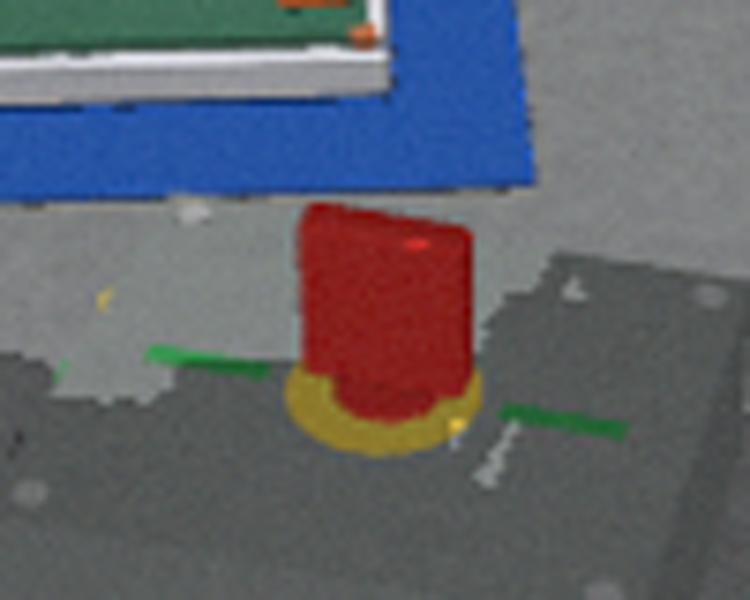

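The key is seated with its shoulder on the disc. The bow's top edge (310,203)-(468,232) runs parallel to the marks (150,350)-(625,430). A last numeric check covers the bow angle, the bystanders and the unit.

Run:
```python
from h import *
S=cap("side");im=S["image"]
f=lambda q,z:at(S,np.array([252,202])+np.array(q)/7.5-.5,z)
a=f((310,203),.103);b=f((468,232),.103);print("bow",np.degrees(np.arctan2(*(b-a)[1::-1])),np.linalg.norm(b-a)*1e3)
a=f((165,353),.055);b=f((615,428),.055);print("marks",np.degrees(np.arctan2(*(b-a)[1::-1])))
A=cv2.imread("pics/side0.png");B=im
for n,(x,y) in dict(flux=(380,287),drops=(240,263),tin=(400,411)).items():
    t=A[y-22:y+23,x-22:x+23];r=cv2.matchTemplate(B[y-30:y+31,x-30:x+31],t,cv2.TM_CCOEFF_NORMED);print(n,cv2.minMaxLoc(r)[1],np.array(cv2.minMaxLoc(r)[3])-8)
k=blob(mask(im,"green"),proj(S,[.523,.278,.021]),60);print("ecu green",rect(S,k,.021),"mat",rect(S,blob(mask(im,"blue"),(265,207),90),.003))
```

```text
bow -25.10024276722781 37.676417769323024
marks -22.614000163090328
flux 0.8034406900405884 [0 0]
drops 0.6699979305267334 [0 0]
tin 0.9930644631385803 [0 0]
ecu green [524.5 276.3 135.2  98.4  -4.5] mat [524.1 277.8 228.7 201.1  -4.3]
```

```bash
python3 -c "
from rig import workorder
print(workorder.hand_in())"
```

```text
the job is handed in; nothing more can be done
None
```

Handed in: the control unit lies flat and centred on the mat, and the key is fully home, turned to the hard stop and left in the switch with its bow within about 2.5° of the ON marks; the tub, bottle and tin showed no shift.

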